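# Show the gold mirror to the inspection camera

## Robot

A 6-joint arm with a two-finger parallel gripper is mounted at the origin on the work surface. World frame = base frame: x ahead of the robot, y to its left, z up, the work surface at z = 0. Lengths are in m, angles in rad, forces in N, time in s.
With the tool pointing down it reaches from about 0.375 to 0.975 m from the base axis. Payload 3.8 kg.
Tool frame: the origin (TCP) lies at the very end of the fingers, on their centre line; the grasp point (between the pads) lies 19 mm behind it; z points along the fingers, x is the direction in which the jaws open and shut, and the axes are right-handed (so a half turn about z gives the same grasp; the last joint's range is limited). The gripper opens to 85 mm and grips with 20 to 120 N. Pads are 22 mm wide; open, the fingers measure 114 mm over their backs; the gripper's body (76 mm by 85 mm) begins 54 mm behind the grasp point. The pads swing forward as they close: fully open they stand 13 mm farther back than shut.
Start: joints at [1.083, 0.264, 1.604, -0, 1.274, -0.037], TCP at [0.294, 0.608, 0.231] pointing down, gripper open.
Joint ranges: [-2.63, 2.63], [-0.94, 2.18], [0.31, 2.57], [-1.31, 4.45], [0, 2.66], [-2.55, 2.55]. Speed limits (rad/s): [2.57, 2.57, 3.14, 3.14, 3.14, 3.14].

## Interface

Orientations are given as a unit quaternion [x, y, z, w].
In Python, from plant import get_state, read_camera, job_done gives the robot as it stands. The module is installed in compiled form; this text tells all that it offers.
- The arm moves only by the shell command python3 -m handwheel 'ROWS' [OPENING] [FORCE]. ROWS is JSON, a list of rows, each a list of 2 entries, a list of its own where there are three numbers: the shift along the tool's x, y, z in units of 25 mm (1.0 is 25 mm), then the turn about the tool's z in units of 6 degrees (1.0 is 6 degrees). A call has 1 to 10 rows; each row is the pose to reach, as a shift and turn from the pose commanded when the call began, along the tool's axes at that moment; what a row does not reach only later rows make up. A row lasts 1/12 s, in which the tool goes at most 41.7 mm and 7.16 degrees, less where a joint would pass 70% of its speed; a pose out of reach is approached as far as the arm can. A call with a gripper value outside its range is refused whole. OPENING is the closure in counts, from 0 (fully open) to 255 (shut), set as the call begins (- or left out, the last holds). The fingers move at their own pace and stop on an object; FORCE is the grip in N (left out, the last holds). Time passes only in rows, so rows that repeat a pose let the fingers close. It gives the time, the measured TCP pose, the force and the opening at its end, in the units of the state.
- get_state(): the state, without advancing time (a new reading comes with each control period).
- read_camera(name): name is "scene" or "top" or "wrist"; returns a dict with "color" (400x640x3 uint8, red, green, blue), "depth" (400x640 float32, m along the optical axis (not along the pixel's ray), 0 where there is no reading), "fx", "fy", "cx", "cy" (pixels), "k1" (the pictures are not rectified: a ray, as slopes to the right and down, at radius r is drawn at 1 + k1 r^2 times it, then the intrinsics apply), "xyz" and "rotation" of the camera in the world. Camera axes: x right, y down, z forward; pixel columns grow to the right and rows downward; lengths in m; the calibration is good to about 2 mm. A picture is of the moment at which its call begins.
- job_done(): hands the job in, once; it reports no verdict.
The state is a dict: "time": time; "joints": joint angles; "qd": joint speeds; "tau": joint torques, N m; "ee_pos": TCP position; "eef_rot": TCP orientation; "force": force on the tool from outside, world axes, zero at the start; "wrist_torque": the same for the moment, N m; "opening": opening from 0.0 (shut) to 1.0 (fully open).
Only numpy, scipy, OpenCV 4.12 (cv2) and the standard library are available. Lean on these libraries where they do the work, as an engineer would, in place of code of your own. Each camera call takes 0.05 s, during which the arm holds its last target.

## Task

Take the gold mirror in its mount out of its post holder on the optical rail and show it to the tilted inspection camera on the retort stand: hold it in the air with the glass 100 mm in front of the lens, centred on the lens and squarely facing it, the post below and the mount not leaning sideways. Hold the mount by its black body, never touch the glass or bump the camera, and leave everything else on the bench as it is. The job finishes with the gripper still holding the mount steady in front of the camera; do not put it down.

Things in the scene. Friction and masses are not known exactly. Their poses are not given: they have to be found in the camera images.
- gold_mount_center (a point): Centre of the black two-plate mirror mount to be shown, 26 mm thick (its x), 46 mm wide (y), 46 mm high (z); known by its gold mirror, brass ring round the glass and two brass knobs. x points out of the glass (level), z up. Grip its plain flat side faces at y = +-23 mm from above. Ring (33 mm dia) out to x = 19 mm; knobs at the back to x = -33 mm. Whole mount with post 0.15 to 0.27 kg.
- gold_mount_face (a point): Centre of the front face of the gold mirror glass (25 mm diameter), on the gold mount 17 mm from the body's centre along x. Same axes: x points out of the glass, z up. This is the point to bring in front of the camera.
- gold_mount_foot (a point): Foot of the gold mount's steel post (12.7 mm diameter, 75 mm long, below the body), 98 mm below the body's centre; axes as the mount's. The post stands loose in its holder, not clamped: lift it straight up; it is free after 45 mm.
- gold_holder_mouth (a point): Centre of the mouth of the fixed aluminium post holder (33 mm diameter) in which the gold mount stands, 90 mm above the bench and 53 mm below the body's centre. Bore 15 mm, 45 mm deep. A thumbscrew sticks out of its side.
- gold_mount_glass: The gold mirror glass (25 mm diameter, recessed 2 mm in the brass ring), fixed in the gold mount. Not to be touched. Its origin is at the foot of the mount's post, axes as the mount's.
- camera_lens (a point): Centre of the front of the inspection camera's lens, 240 to 320 mm above the bench. The camera looks along the -x axis of this frame, 0.1 to 0.45 rad below level; y is sideways and level, z up. A ring light of 68 mm diameter surrounds the lens, level with it. The camera body (44 mm square) reaches 110 mm behind it, and the stand's upright rod (12 mm diameter, top at 380 mm) stands 150 mm behind.
- rail: Aluminium optical rail, fixed: 90 mm wide (its x), 28 mm high, along its y from -550 to +190 mm; origin on the underside. Beyond y = -220 mm it carries the laser tube in its holders, up to 220 mm high. Three post holders stand between y = -105 and +145 mm, 80 to 140 mm apart, in any order.
- blue_mount_center (a point): Body centre of the other mirror mount, of the same shape and size but with a blue mirror, aluminium ring and steel-grey knobs. In another post holder on the rail. To be left alone.
- iris_center (a point): Centre of the iris, a black disc of 51 mm diameter and 8 mm thickness on a like post in the third post holder. To be left alone.
- solvent_bottle_mid (a point): Small amber bottle with blue cap, 40 mm diameter, 90 mm high; point half-way up. To be left alone.
- tissue_box_mid (a point): Cardboard box of lens tissue, 80 x 115 x 45 mm; its centre. To be left alone.
- driver_grip (a point): Red-handled screwdriver, 170 mm long, lying on the bench; point on the handle. To be left alone.
- power_head_mid (a point): Dark flat disc of the power-meter head, 64 mm diameter, 14 mm high; its centre. To be left alone.
- lens_ring_mid (a point): Brass ring, 40 mm diameter, 12 mm high, lying flat; its centre. To be left alone.

How it is judged:
On the way:
1. the gold mirror mount, in the gripper, has its post clear of the post holder (height (world z) of gold_mount_center above 0.19 m and contact force between the fingers and gold_mount above 1 N), for 0.1 s.
At the end, for the whole second after the job is handed in: The gold mount is held still in the gripper (under 20 mm/s): glass centre 88 to 112 mm in front of the lens, within 10 mm of the lens axis sideways and in height, facing the lens within 7 degrees, not leaning sideways by over 7 degrees, post below; nothing touches the camera (x of gold_mount_face in the frame of camera_lens between -0.112 and -0.088 m and y of gold_mount_face in the frame of camera_lens between -0.01 and 0.01 m and z of gold_mount_face in the frame of camera_lens between -0.01 and 0.01 m and angle between the x axis of gold_mount_face and the x axis of camera_lens, either way round below 0.12 rad and x of camera_lens in the frame of gold_mount_face above 0.05 m and angle between gold_mount_face's own z axis and vertical below 0.8 rad and angle between gold_mount_face's own y axis and vertical between 1.4508 and 1.6908 rad and contact force between the fingers and gold_mount above 1 N and contact force between inspection_camera and anything else below 0.2 N and linear speed of gold_mount below 0.02 m/s); the arm keeps its last pose, push and grip.
It fails at once if the gold mirror glass is touched (over 0.5 N) (contact force between gold_mount_glass and anything else above 0.5 N).
It fails at once if the camera is bumped (over 2 N) (contact force between inspection_camera and anything else above 2 N).
It fails at once if the blue mirror mount or the iris is moved by more than 15 mm (distance of any of blue_mount_center, iris_center from where it was at the start of the episode above 0.015 m).
It fails at once if the bottle, tissue box, screwdriver, power-meter head or brass ring is moved by more than 15 mm (distance of any of solvent_bottle_mid, tissue_box_mid, driver_grip, power_head_mid, lens_ring_mid from where it was at the start of the episode above 0.015 m).
It also fails if it takes over 54 s, if anything falls off the work surface, if the arm or the gripper's body presses on something with over 40 N, if the wrist force passes 120 N, or if a joint passes its speed limit or range.

## Working session

There is one attempt and no reset: what is moved stays moved. The work goes in short steps, Python scripts to look and compute and a shell command to move; the robot and the scene stay as the last step left them, time stands still between calls to the robot, and variables do not carry over. Pictures are saved under pics/ and viewed, and the job is handed in when it is done.

```bash
mkdir -p pics
cat > h.py <<'E'
import numpy as np, cv2, json
from plant import get_state, read_camera
def save(name,tag):
    c=read_camera(name); cv2.imwrite(f'pics/{tag}.png',c['color'][:,:,::-1]); np.savez(f'pics/{tag}.npz',**c); 
    return c
def load(tag):
    return dict(np.load(f'pics/{tag}.npz'))
def ray(c,u,v):
    u=np.atleast_1d(u).astype(float);v=np.atleast_1d(v).astype(float)
    xd=(u-c['cx'])/c['fx'];yd=(v-c['cy'])/c['fy'];x,y=xd.copy(),yd.copy()
    for _ in range(20):
        s=1+c['k1']*(x*x+y*y); x=xd/s;y=yd/s
    d=np.stack([x,y,np.ones_like(x)],-1)
    return np.array(c['xyz']),d@np.array(c['rotation']).T
def pts(c,u,v):
    o,d=ray(c,u,v); z=c['depth'][np.asarray(v,int),np.asarray(u,int)]
    return o+d*np.atleast_1d(z)[:,None]
def onplane(c,u,v,z):
    o,d=ray(c,u,v); return o+d*((z-o[2])/d[:,2])[:,None]
E
python3 - <<'E'
from h import *
for n in ['scene','top','wrist']:
    c=save(n,n+'0'); print(n,c['xyz'],np.round(c['rotation'],3).tolist(),c['fx'],c['cx'],c['cy'],c['k1'])
print(get_state())
E
```

```text
scene [0.95382662 0.51794963 0.82176302] [0.32, 0.867, -0.355, -0.14] 363.19018002740887 312.0180999257776 204.24289644518248 0.007987775096362365
top [0.45960507 0.03699053 1.07799637] [0.716, -0.697, 0.028, -0.036] 388.3973794565791 322.3005573226939 193.53403326138647 0.02745117160806643
wrist [0.22966214 0.63853498 0.37326169] [0.838, 0.526, 0.076, 0.121] 306.1967482611469 315.90852740066765 201.85334063096954 0.0023580874683486984
{'time': 0.15, 'joints': array([ 1.08310295e+00,  2.64595896e-01,  1.60511535e+00, -1.23049843e-05,
        1.27371274e+00, -3.68906260e-02]), 'qd': array([ 0.00028321, -0.00320986, -0.00305465, -0.00011685,  0.00083843,
       -0.00058104]), 'tau': array([-2.40792460e-04, -5.15903950e+01, -3.67958415e+01, -1.45274234e-04,
        8.03801551e-03, -1.33100605e-05]), 'ee_pos': array([0.29380846, 0.60703679, 0.23020767]), 'eef_rot': array([ 8.47255501e-01,  5.31184786e-01, -7.90275180e-04,  4.62535911e-04]), 'force': array([ 0.1029213 ,  0.30787269, -0.15411114]), 'wrist_torque': array([ 0.00462884, -0.02485617, -0.00829952]), 'opening': 1.0012347660887235}
```

```bash
sed -i "s/return np.array(c\['xyz'\]),d@np.array(c\['rotation'\]).T/from scipy.spatial.transform import Rotation as R; return np.array(c['xyz']),R.from_quat(c['rotation']).apply(d)/" h.py; cat h.py | sed -n 8,18p
```

```text
def ray(c,u,v):
    u=np.atleast_1d(u).astype(float);v=np.atleast_1d(v).astype(float)
    xd=(u-c['cx'])/c['fx'];yd=(v-c['cy'])/c['fy'];x,y=xd.copy(),yd.copy()
    for _ in range(20):
        s=1+c['k1']*(x*x+y*y); x=xd/s;y=yd/s
    d=np.stack([x,y,np.ones_like(x)],-1)
    from scipy.spatial.transform import Rotation as R; return np.array(c['xyz']),R.from_quat(c['rotation']).apply(d)
def pts(c,u,v):
    o,d=ray(c,u,v); z=c['depth'][np.asarray(v,int),np.asarray(u,int)]
    return o+d*np.atleast_1d(z)[:,None]
def onplane(c,u,v,z):
```

View pics/scene0.png

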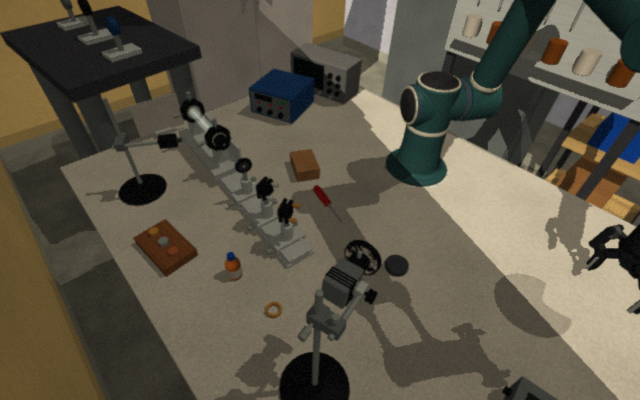

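View pics/top0.png

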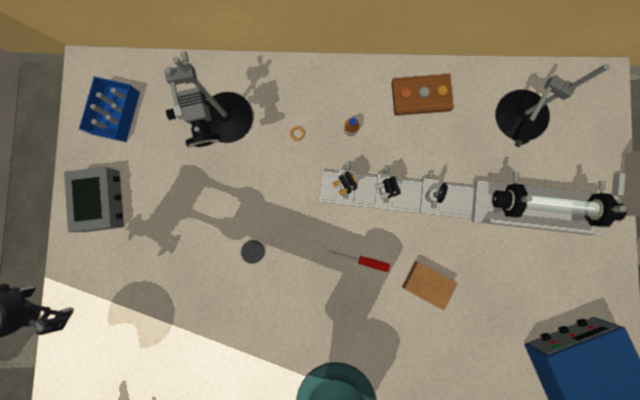

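View pics/wrist0.png

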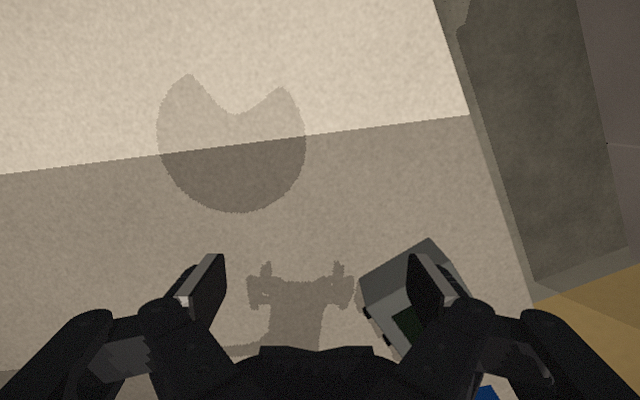

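Run:
```python
import cv2,numpy as np
s=cv2.imread('pics/scene0.png');t=cv2.imread('pics/top0.png')
a=cv2.resize(s[170:270,220:320],None,fx=4,fy=4,interpolation=2)
b=cv2.resize(t[150:250,310:410],None,fx=4,fy=4,interpolation=2)
cv2.imwrite('pics/c1.png',np.hstack([a,b]))
a=cv2.resize(s[230:330,300:400],None,fx=4,fy=4,interpolation=2)
b=cv2.resize(t[50:150,150:250],None,fx=4,fy=4,interpolation=2)
cv2.imwrite('pics/c2.png',np.hstack([a,b]))
```

```text
(no output)
```

View pics/c1.png

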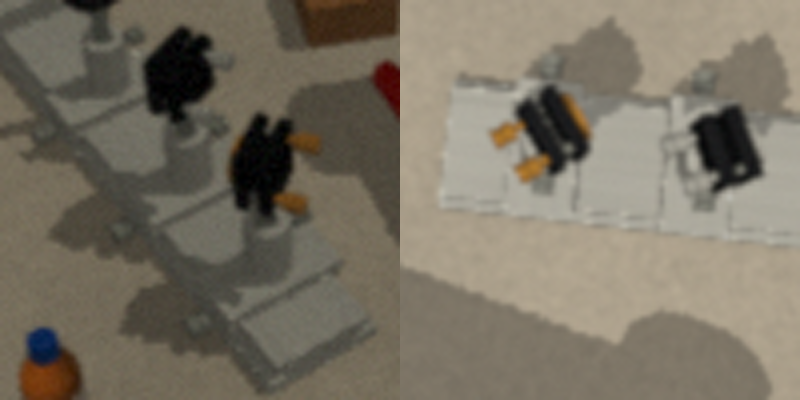

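View pics/c2.png

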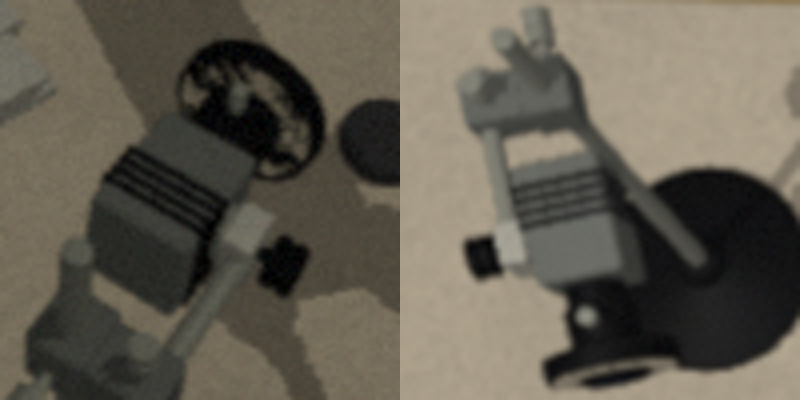

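Run:
```python
from h import *
c=load('top0')
vv,uu=np.mgrid[0:400,0:640]
P=pts(c,uu.ravel(),vv.ravel()).reshape(400,640,3)
ok=c['depth']>0
def box(u0,u1,v0,v1,z0,z1):
    m=np.zeros((400,640),bool);m[v0:v1,u0:u1]=1
    return m&ok&(P[...,2]>z0)&(P[...,2]<z1)
m=box(325,365,165,205,0.13,0.25); q=P[m];print('gold',len(q),q.mean(0),q.min(0),q.max(0))
hsv=cv2.cvtColor(c['color'],cv2.COLOR_RGB2HSV)
g=m&(hsv[...,1]>130)&(hsv[...,2]>70)
print('brass',np.round(np.c_[uu[g],vv[g],P[g]*1000]).astype(int).tolist())
k=m&(hsv[...,2]<50);q=P[k];print('black',len(q));print(np.round(np.percentile(q*1000,[5,50,95],axis=0)))
rect=cv2.minAreaRect((q[q[:,2]>0.155,:2]*1000).astype(np.float32));print(rect)
m=box(370,410,165,205,0.13,0.25)&(hsv[...,2]<50);q=P[m];print('blue',q.mean(0),q.max(0))
m=box(160,230,50,150,0.15,0.5);q=P[m];print('cam',q.mean(0),q.min(0),q.max(0))
s=load('scene0')
Q=pts(s,uu.ravel(),vv.ravel()).reshape(400,640,3)
m=(s['depth']>0)&(uu>335)&(uu<385)&(vv>235)&(vv<280)&(Q[...,2]>0.2);q=Q[m];print('ringsc',q.mean(0),q.min(0),q.max(0))
```

```text
gold 317 [ 0.56917703 -0.00877664  0.15807001] [ 0.53937633 -0.0341743   0.13027821] [0.59676285 0.02329036 0.16939151]
brass [[351, 174, 591, -19, 155], [351, 175, 587, -18, 164], [352, 175, 589, -21, 155], [352, 176, 586, -21, 157], [353, 176, 586, -24, 157], [352, 177, 582, -21, 165], [353, 177, 583, -24, 158], [354, 177, 583, -26, 159], [353, 178, 581, -24, 157], [354, 178, 581, -26, 161], [353, 179, 578, -23, 165], [354, 179, 579, -26, 157], [355, 179, 579, -29, 156], [340, 180, 578, 6, 135], [354, 180, 575, -26, 166], [355, 180, 576, -28, 161], [336, 181, 576, 16, 132], [337, 181, 576, 14, 132], [338, 181, 576, 11, 134], [339, 181, 576, 9, 132], [340, 181, 576, 6, 133], [354, 181, 573, -26, 169], [355, 181, 574, -29, 155], [356, 181, 574, -31, 156], [335, 182, 573, 18, 133], [336, 182, 573, 16, 137], [337, 182, 573, 14, 136], [338, 182, 574, 11, 132], [355, 182, 570, -28, 168], [356, 182, 572, -31, 157], [333, 183, 571, 23, 135], [334, 183, 571, 21, 134], [335, 183, 570, 18, 138], [336, 183, 571, 16, 137], [337, 183, 571, 14, 136], [338, 183, 571, 11, 133], [356, 183, 570, -31,
[... 673 characters left out ...]
, [343, 192, 547, -1, 161], [344, 192, 547, -3, 162], [340, 193, 544, 7, 164], [341, 193, 544, 4, 163], [342, 193, 544, 2, 162], [343, 193, 544, -1, 160], [344, 193, 545, -3, 159], [341, 194, 542, 4, 160], [342, 194, 542, 2, 162]]
black 154
[[554. -26. 144.]
 [572. -11. 165.]
 [589.   3. 168.]]
((571.1510009765625, -11.636192321777344), (43.90373992919922, 23.220447540283203), 32.79071807861328)
blue [ 0.56394704 -0.11406953  0.16048638] [ 0.58485392 -0.09744002  0.16946091]
cam [0.70166107 0.3137993  0.32329936] [0.61557979 0.25577136 0.15034304] [0.8099249  0.36683468 0.38195402]
ringsc [0.65381794 0.30112823 0.32627018] [0.6168949  0.26062854 0.27793663] [0.71329146 0.32806279 0.34144978]
```

Run:
```python
from h import *
vv,uu=np.mgrid[0:400,0:640]
for n,(u0,u1,v0,v1) in dict(scene0=(315,390,235,345),top0=(150,250,50,150)).items():
    c=load(n);P=pts(c,uu.ravel(),vv.ravel()).reshape(400,640,3)
    sub=P[v0:v1,u0:u1];ok=(c['depth'][v0:v1,u0:u1]>0)&(sub[...,2]>0.2)
    z=np.where(ok,sub[...,2],0)
    im=cv2.applyColorMap(np.clip((z-0.2)/0.2*255,0,255).astype(np.uint8),cv2.COLORMAP_JET)
    cv2.imwrite(f'pics/d_{n}.png',cv2.resize(im,None,fx=5,fy=5,interpolation=0))
    # local normals by RANSAC
    q=sub[ok];rng=np.random.default_rng(0);left=q.copy()
    for k in range(4):
        best=None
        for _ in range(2000):
            a=left[rng.choice(len(left),3,replace=False)];nrm=np.cross(a[1]-a[0],a[2]-a[0]);L=np.linalg.norm(nrm)
            if L<1e-5: continue
            nrm/=L;inl=abs((left-a[0])@nrm)<0.003
            if best is None or inl.sum()>best.sum():best=inl
        w=left[best];ctr=w.mean(0);U,S,V=np.linalg.svd(w-ctr);nn=V[2]*np.sign(V[2][2])
        print(n,best.sum(),'ctr',np.round(ctr,3),'n',np.round(nn,3),'sv',np.round(S/np.sqrt(len(w))*1000,1),'d1',np.round(V[0],3))
        left=left[~best]
```

```text
scene0 1153 ctr [0.707 0.324 0.331] n [-0.013  0.196  0.98 ] sv [49.2 19.   1.6] d1 [ 0.935  0.351 -0.058]
scene0 668 ctr [0.697 0.329 0.321] n [-0.054  0.182  0.982] sv [52.5 16.   1.6] d1 [ 0.899  0.436 -0.031]
scene0 613 ctr [0.703 0.319 0.338] n [-0.126  0.017  0.992] sv [37.5 13.3  1.3] d1 [0.928 0.356 0.112]
scene0 322 ctr [0.746 0.332 0.316] n [0.061 0.998 0.004] sv [45.6 28.4  1.5] d1 [ 0.032 -0.006  0.999]
top0 776 ctr [0.692 0.308 0.336] n [-0.122 -0.027  0.992] sv [29.8 13.5  1.4] d1 [-0.906 -0.405 -0.123]
top0 584 ctr [0.706 0.322 0.326] n [-0.042  0.015  0.999] sv [54.  19.9  1.5] d1 [-0.95  -0.309 -0.036]
top0 362 ctr [0.714 0.325 0.319] n [-0.009  0.004  1.   ] sv [57.7 22.6  1.5] d1 [-0.943 -0.333 -0.007]
top0 199 ctr [0.734 0.315 0.315] n [-0.215  0.977  0.001] sv [60.7 48.   1.6] d1 [-0.858 -0.19   0.478]
```

View pics/d_scene0.png

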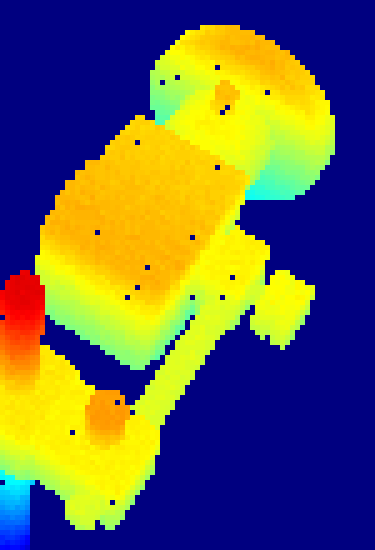

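View pics/d_top0.png

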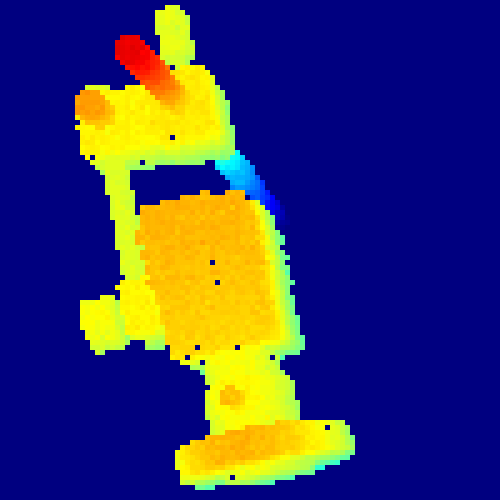

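Run:
```python
from h import *
vv,uu=np.mgrid[0:400,0:640]
def fit(w):
    for _ in range(5):
        ctr=w.mean(0);V=np.linalg.svd(w-ctr)[2];n=V[2]*np.sign(V[2][2]);w=w[abs((w-ctr)@n)<0.004]
    return ctr,n,w
def run(n,poly):
    c=load(n);P=pts(c,uu.ravel(),vv.ravel()).reshape(400,640,3)
    m=np.zeros((400,640),np.uint8);cv2.fillPoly(m,[np.array(poly,np.int32)],1)
    m=(m>0)&(c['depth']>0)&(P[...,2]>0.2);return P[m]
for n,poly in dict(scene0=[(344,262),(361,271),(344,294),(326,282)],top0=[(181,94),(200,92),(205,115),(186,119)]).items():
    ctr,nn,w=fit(run(n,poly));print(n,len(w),ctr.round(4),nn.round(4),'tilt',np.hypot(nn[0],nn[1]))
# wide top-face extraction
for n,(u0,u1,v0,v1) in dict(scene0=(318,366,256,312),top0=(170,215,85,123)).items():
    q=run(n,[(u0,v0),(u1,v0),(u1,v1),(u0,v1)])
    ctr,nn,w=fit(run(n,dict(scene0=[(344,262),(361,271),(344,294),(326,282)],top0=[(181,94),(200,92),(205,115),(186,119)])[n]))
    t=q[abs((q-ctr)@nn)<0.005]
    r=cv2.minAreaRect((t[:,:2]*1000).astype(np.float32));print(n,'topface',len(t),r)
# ring
for n,(u0,u1,v0,v1) in dict(scene0=(343,385,237,277),top0=(183,224,132,150)).items():
    q=run(n,[(u0,v0),(u1,v0),(u1,v1),(u0,v1)])
    r=cv2.minAreaRect((q[:,:2]*1000).astype(np.float32));print(n,'ring',len(q),q.min(0),q.max(0),r)
    for ww in (q,):
        i=np.argsort(q[:,0])[:40];print(np.round(q[i].mean(0),3))
```

```text
scene0 586 [0.7007 0.3127 0.3377] [-0.1078 -0.0332  0.9936] tilt 0.1128228674815311
top0 502 [0.6928 0.3043 0.3364] [-0.1272 -0.0438  0.9909] tilt 0.13450761235490089
scene0 topface 899 ((707.1655883789062, 311.2001037597656), (132.05149841308594, 46.24559783935547), 13.459701538085938)
top0 topface 718 ((695.5610961914062, 307.865478515625), (61.3898811340332, 45.524871826171875), 15.021577835083008)
scene0 ring 1183 [0.6168949  0.26062854 0.27793663] [0.70148186 0.32682482 0.34144978] ((659.8433227539062, 293.65887451171875), (84.38134002685547, 65.12318420410156), 1.6282910108566284)
[0.619 0.312 0.327]
top0 ring 424 [0.61557979 0.25577136 0.28251443] [0.64653387 0.32105136 0.34253023] ((631.81201171875, 288.87591552734375), (28.037607192993164, 66.2690658569336), 4.200477123260498)
[0.617 0.308 0.32 ]
```

Run:
```python
from h import *
from scipy.spatial.transform import Rotation as R
c=load('wrist0');Rc=R.from_quat(c['rotation'])
s=get_state();Rt=R.from_quat(s['eef_rot']);print('cam axes in tool',(Rt.inv()*Rc).as_matrix().round(3),'pos',Rt.inv().apply(c['xyz']-s['ee_pos']).round(4))
print('tool axes in world (cols)',Rt.as_matrix().round(3))
M=Rt.as_matrix()
for p in [(0.42,0.27,0.38)]:
    d=M.T@(np.array(p)-s['ee_pos']);print(p,(d/0.025).round(2))
```

```text
cam axes in tool [[ 1.     0.     0.001]
 [-0.     0.959  0.283]
 [-0.001 -0.283  0.959]] pos [ 1.000e-04 -7.150e-02 -1.431e-01]
tool axes in world (cols) [[ 0.436  0.9   -0.001]
 [ 0.9   -0.436 -0.002]
 [-0.002 -0.    -1.   ]]
(0.42, 0.27, 0.38) [-9.95 10.42 -5.97]
```

```bash
python3 -m handwheel '[[[-0.5,0.4,-0.6],0.5],[[-1.5,1.1,-1.6],1.5],[[-2.6,1.9,-2.6],2.6],[[-3.8,2.7,-3.6],3.7],[[-5,3.5,-4.6],4.8],[[-6.2,4.3,-5.6],5.9],[[-7.4,5.1,-6.6],7],[[-8.6,5.9,-7.6],8.1],[[-9.8,6.7,-8.6],9.2],[[-10.8,7.4,-9.4],10.2]]' 0 30
python3 - <<'E'
from h import *
from scipy.spatial.transform import Rotation as R
s=get_state();M=R.from_quat(s['eef_rot']).as_matrix();print(M.round(3));d=M.T@(np.array([.36,.22,.5])-s['ee_pos']);print(s['ee_pos'],(d/0.025).round(2))
E
```

```text
time: 0.98
ee_pos: [0.3414, 0.2893, 0.4626]
eef_rot: [1.0, 0.023, 0.0, -0.0]
force: [1.1, -1.0, -0.4]
opening: 1.001
[[ 0.999  0.047  0.   ]
 [ 0.047 -0.999  0.   ]
 [ 0.    -0.    -1.   ]]
[0.34138266 0.28929733 0.46255622] [ 0.61  2.8  -1.5 ]
```

```bash
python3 -m handwheel '[[[0.2,0.9,-0.5],0],[[0.5,2,-1.2],0],[[0.6,2.8,-1.5],0],[[0.6,2.8,-1.5],0],[[0.6,2.8,-1.5],0],[[0.6,2.8,-1.5],0]]'
python3 - <<'E'
from h import *
save('wrist','w1')
E
```

```text
time: 1.48
ee_pos: [0.3603, 0.2222, 0.4982]
eef_rot: [1.0, 0.026, -0.001, -0.0]
force: [0.6, -0.6, -0.7]
opening: 0.999
```

View pics/w1.png

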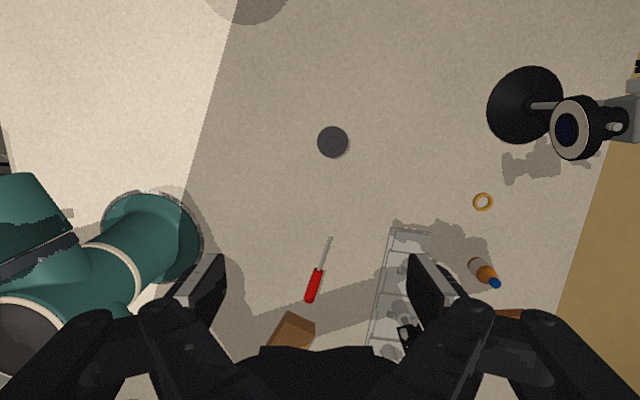

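Run:
```python
from h import *
c=load('w1');vv,uu=np.mgrid[0:400,0:640]
P=pts(c,uu.ravel(),vv.ravel()).reshape(400,640,3)
cv2.imwrite('pics/w1c.png',cv2.resize(c['color'][80:180,530:640,::-1],None,fx=6,fy=6,interpolation=2))
g=c['color'].max(2).astype(int);hsv=cv2.cvtColor(c['color'],cv2.COLOR_RGB2HSV)
m=(uu>545)&(uu<592)&(vv>92)&(vv<162)&(c['depth']>0)&(P[...,2]>0.25)&(P[...,2]<0.36)
w=(m&(g>110));q=P[w];print(w.sum())
for _ in range(8):
    ctr=q.mean(0);V=np.linalg.svd(q-ctr)[2];n=V[2]*np.sign(V[2][0]);q=q[abs((q-ctr)@n)<0.005]
print(len(q),ctr,n,'tilt',np.arcsin(n[2]),'head deg',np.degrees(np.arctan2(n[1],n[0])))
# ellipse outline of white ring, rays onto that plane
cs,_=cv2.findContours(w.astype(np.uint8),cv2.RETR_EXTERNAL,cv2.CHAIN_APPROX_NONE);k=max(cs,key=len)[:,0]
print('ell',cv2.fitEllipse(k))
o,d=ray(c,k[:,0],k[:,1]);X=o+d*(((ctr-o)@n)/(d@n))[:,None]
e1=np.cross([0,0,1],n);e1/=np.linalg.norm(e1);e2=np.cross(n,e1)
a=np.c_[(X-ctr)@e1,(X-ctr)@e2];A=np.c_[2*a,np.ones(len(a))];s=np.linalg.lstsq(A,(a**2).sum(1),rcond=None)[0]
r=np.sqrt(s[2]+s[0]**2+s[1]**2);print('centre',ctr+e1*s[0]+e2*s[1],'r',r)
el=cv2.fitEllipse((a*1000).astype(np.float32));print('metric ellipse',el)
```

```text
807
804 [0.62359278 0.29192663 0.31358826] [0.96032139 0.24738054 0.12878546] tilt 0.1291441429242362 head deg 14.445436183394195
ell ((569.0397338867188, 128.57882690429688), (35.68290710449219, 53.29175567626953), 177.73451232910156)
centre [0.62492176 0.29027297 0.30685479] r 0.026685822040363034
metric ellipse ((-2.0189199447631836, -6.979039669036865), (55.8338508605957, 57.54140090942383), 179.9110107421875)
```

View pics/w1c.png

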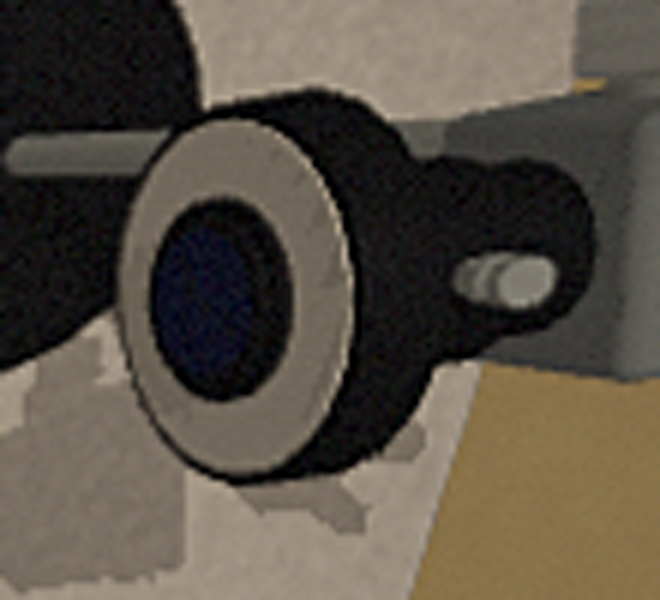

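```bash
python3 -m handwheel '[[[0.4,0.5,0.4],-0.4],[[1.2,1.5,1.2],-1],[[2.1,2.6,2.1],-1.6],[[3,3.7,3],-2.2],[[3.9,4.8,3.9],-2.8],[[4.8,5.9,4.8],-3.4],[[5.7,7,5.7],-3.9],[[6.6,8.1,6.6],-4.4],[[7.5,9.2,7.5],-4.9],[[7.9,9.8,7.9],-5]]' && python3 -m handwheel '[[[0,0,0],0],[[0,0,0],0],[[0,0,0],0],[[0,0,0],0]]'
python3 - <<'E'
from h import *
save('wrist','w2')
E
```

```text
time: 2.37
ee_pos: [0.5706, -0.0136, 0.296]
eef_rot: [0.958, 0.285, -0.003, -0.001]
force: [-0.8, -0.1, -0.1]
opening: 1.004
time: 2.7
ee_pos: [0.5704, -0.011, 0.3024]
eef_rot: [0.959, 0.285, 0.001, -0.0]
force: [-0.6, -0.0, 0.8]
opening: 1.003
```

View pics/w2.png

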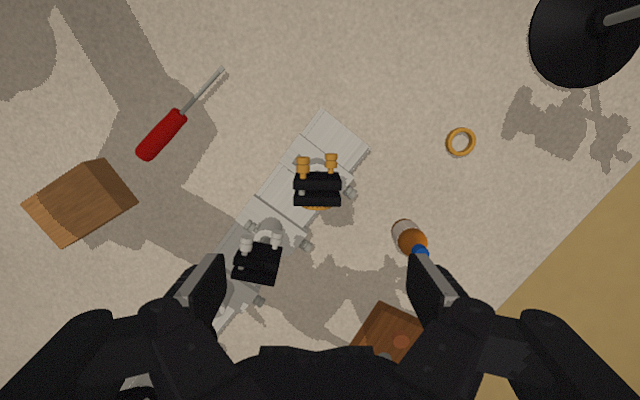

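Run:
```python
from h import *
from scipy.spatial.transform import Rotation as R
c=load('w2');vv,uu=np.mgrid[0:400,0:640]
P=pts(c,uu.ravel(),vv.ravel()).reshape(400,640,3)
cv2.imwrite('pics/w2c.png',cv2.resize(c['color'][140:220,270:370,::-1],None,fx=7,fy=7,interpolation=2))
hsv=cv2.cvtColor(c['color'],cv2.COLOR_RGB2HSV)
box=(uu>280)&(uu<355)&(vv>145)&(vv<215)
k=box&(hsv[...,2]<60)&(c['depth']>0)
top=k&(P[...,2]>0.155);q=P[top];print('top',top.sum(),np.percentile(q[:,2],[10,50,90]))
s=get_state();M=R.from_quat(s['eef_rot']).as_matrix()
for nm,X in (('depth',q[:,:2]),('plane',onplane(c,uu[top],vv[top],0.166)[:,:2])):
    r=cv2.minAreaRect((X*1000).astype(np.float32));print(nm,r)
# extents along tool x axis by rows
ang=np.degrees(np.arctan2(M[1,0],M[0,0]));print('tool yaw',ang,s['ee_pos'])
g=box&(hsv[...,1]>120)&(hsv[...,2]>80)
g=g&(P[...,2]>0.12)&(c['depth']>0);n,lab,st,ce=cv2.connectedComponentsWithStats(g.astype(np.uint8))
for i in range(1,n):
    if st[i,4]>8: print('brass',st[i],P[lab==i].mean(0).round(4))
```

```text
top 1149 [0.16097038 0.16613479 0.16715555]
depth ((573.216552734375, -11.828834533691406), (45.997711181640625, 29.615463256835938), 27.546443939208984)
plane ((571.6943359375, -9.696924209594727), (45.099090576171875, 30.21224594116211), 31.056957244873047)
tool yaw 33.0719759700557 [ 0.57047012 -0.01111362  0.3027624 ]
brass [325 154  12  20 190] [0.5716 0.0162 0.1342]
brass [296 157  13  22 230] [0.5482 0.0015 0.1617]
brass [302 206  29   4  86] [ 0.5813 -0.0264  0.158 ]
```

View pics/w2c.png

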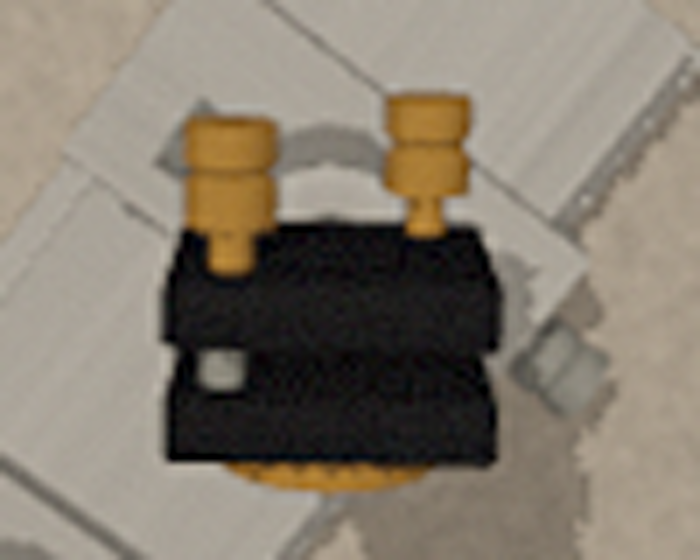

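Run:
```python
from h import *
c=load('w2')
a=onplane(c,[317.3,317.3,293.3,341.3],[180.7,205.9,185,185],0.166);print(a.round(4),np.linalg.norm(a[1]-a[0]),np.linalg.norm(a[3]-a[2]));print('centre',a[:2].mean(0), 'yaw',np.degrees(np.arctan2(*(a[3]-a[2])[1::-1])))
s=get_state();x=np.array([np.cos(np.radians(33.07)),np.sin(np.radians(33.07))]);d=a[:2].mean(0)[:2]-s['ee_pos'][:2];print('tool x,y units',(d@x)/.025,(d@np.array([x[1],-x[0]]))/.025)
```

```text
[[ 0.5669 -0.0017  0.166 ]
 [ 0.5803 -0.0223  0.166 ]
 [ 0.5503 -0.0174  0.166 ]
 [ 0.588   0.0071  0.166 ]] 0.02460576954074933 0.04495930286637448
centre [ 0.57360832 -0.0119702   0.166     ] yaw 33.063145601600006
tool x,y units 0.08649685324198585 0.09720874220870285
```

```bash
python3 -m handwheel '[[[0.1,0.1,0.5],0],[[0.1,0.1,1.5],0],[[0.1,0.1,2.6],0],[[0.1,0.1,3.6],0],[[0.1,0.1,4.5],0],[[0.1,0.1,5.3],0],[[0.1,0.1,6],0],[[0.1,0.1,6.6],0],[[0.1,0.1,7],0],[[0.1,0.1,7.25],0]]' 0 20 && python3 -m handwheel '[[[0,0,0],0],[[0,0,0],0],[[0,0,0],0]]'
python3 - <<'E'
from h import *
save('wrist','w3')
E
```

```text
time: 3.58
ee_pos: [0.5729, -0.0127, 0.1187]
eef_rot: [0.959, 0.284, -0.001, -0.0]
force: [-0.5, -0.4, 0.5]
opening: 1.006
time: 3.83
ee_pos: [0.5748, -0.0132, 0.1215]
eef_rot: [0.959, 0.284, 0.001, 0.0]
force: [-0.2, 0.1, 0.3]
opening: 1.001
```

View pics/w3.png

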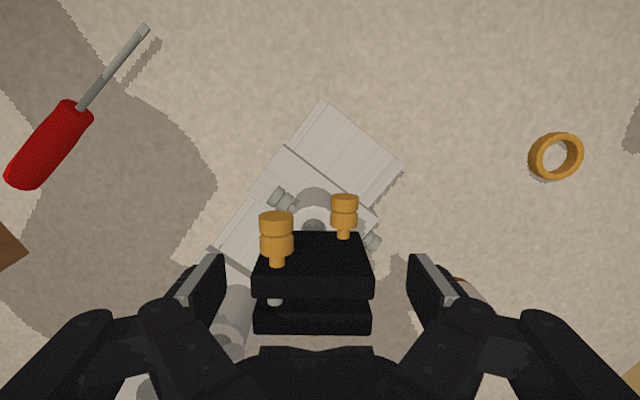

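```bash
python3 -m handwheel '[[[0,-0.05,0],0],[[0,-0.05,0],0],[[0,-0.05,0],0],[[0,-0.05,0],0],[[0,-0.05,0],0],[[0,-0.05,0],0],[[0,-0.05,0],0],[[0,-0.05,0],0],[[0,-0.05,0],0],[[0,-0.05,0],0]]' 255 20 && python3 -m handwheel '[[[0,0,0],0],[[0,0,0],0]]'
```

```text
time: 4.72
ee_pos: [0.5734, -0.0124, 0.1208]
eef_rot: [0.959, 0.284, 0.0, 0.0]
force: [-1.2, -0.5, 4.8]
opening: 0.537
time: 4.88
ee_pos: [0.5734, -0.0124, 0.1208]
eef_rot: [0.959, 0.284, 0.0, 0.0]
force: [-1.7, 0.0, 6.0]
opening: 0.537
```

```bash
python3 -m handwheel '[[[0,0,-0.2],0],[[0,0,-0.5],0],[[0,0,-0.8],0],[[0,0,-1.1],0],[[0,0,-1.35],0],[[0,0,-1.5],0],[[0,0,-1.5],0],[[0,0,-1.5],0]]'
python3 - <<'E'
from h import *
save('wrist','w4')
E
```

```text
time: 5.55
ee_pos: [0.5732, -0.0122, 0.1581]
eef_rot: [0.959, 0.284, 0.0, 0.0]
force: [-0.1, -0.5, -3.5]
opening: 0.532
```

View pics/w4.png

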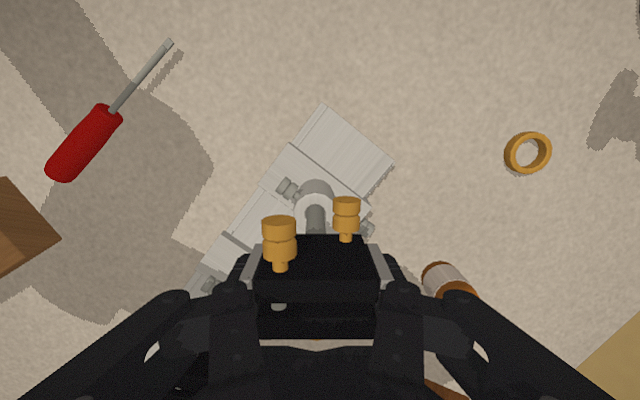

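```bash
python3 -m handwheel '[[[0,-0.06,0],0],[[0,-0.12,0],0],[[0,-0.18,0],0],[[0,-0.24,0],0],[[0,-0.3,0],0],[[0,-0.36,0],0],[[0,-0.42,0],0],[[0,-0.48,0],0],[[0,-0.54,0],0],[[0,-0.54,0],0]]'
python3 - <<'E'
from h import *
save('wrist','w5')
E
```

```text
time: 6.43
ee_pos: [0.5654, -0.0007, 0.1576]
eef_rot: [0.959, 0.284, -0.0, -0.0]
force: [-0.2, -4.6, -1.9]
opening: 0.539
```

View pics/w5.png

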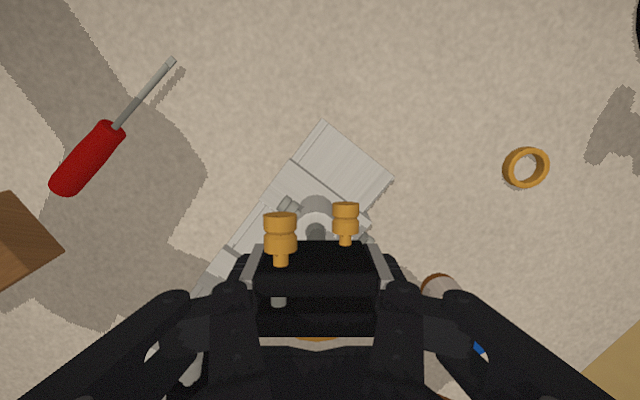

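```bash
cat > tilt.py <<'E'
from h import *
from scipy.spatial.transform import Rotation as R
import sys
vv,uu=np.mgrid[0:400,0:640]
C=np.array([[1,0,0.001],[0,0.959,0.283],[0,-0.283,0.959]])
def run(tag):
    c=load(tag);Rc=R.from_quat(c['rotation']).as_matrix();M=Rc@np.linalg.inv(C)
    P=pts(c,uu.ravel(),vv.ravel()).reshape(400,640,3)
    T=((P-c['xyz'])@M)+np.array([1e-4,-.0715,-.1431])  # tool frame
    val=c['color'].max(2)
    m=(uu>258)&(uu<378)&(vv>225)&(vv<340)&(val<60)&(c['depth']>0)
    q=T[m];print(tag,m.sum(),'tool yaw',np.degrees(np.arctan2(M[1,0],M[0,0])).round(2))
    rng=np.random.default_rng(1)
    for k in range(3):
        best=None
        for _ in range(1500):
            a=q[rng.choice(len(q),3,replace=False)];n=np.cross(a[1]-a[0],a[2]-a[0]);L=np.linalg.norm(n)
            if L<1e-6: continue
            n/=L;i=abs((q-a[0])@n)<0.0012
            if best is None or i.sum()>best.sum():best=i
        w=q[best];n=np.linalg.svd(w-w.mean(0))[2][2];n*=np.sign(n[1]+n[2])
        print('  plane',len(w),'ctr(tool mm)',(w.mean(0)*1000).round(1),'n',n.round(3),'pitch from y: %.3f  from z: %.3f'%(np.arctan2(n[2],n[1]),np.arctan2(n[1],n[2])))
        q=q[~best]
    # post at lower side & knobs
    hsv=cv2.cvtColor(c['color'],cv2.COLOR_RGB2HSV)
    g=((hsv[...,1]>120)&(hsv[...,2]>80)&(uu>255)&(uu<370)&(vv>190)&(vv<280)&(c['depth']>0)).astype(np.uint8)
    n_,lab,st,ce=cv2.connectedComponentsWithStats(g)
    for i in range(1,n_):
        if st[i,4]>100:
            w=T[lab==i];ctr=w.mean(0);V=np.linalg.svd(w-ctr)[2][0];V*=np.sign(V[1]);print('  knob',st[i].tolist(),(ctr*1000).round(1),V.round(3),'pitch %.3f'%np.arctan2(V[2],V[1]))
for t in sys.argv[1:]: run(t)
E
python3 tilt.py w4 w5
```

```text
w4 10726 tool yaw 33.0
  plane 5283 ctr(tool mm) [  0.6  -1.6 -45.4] n [-0.004  0.003  1.   ] pitch from y: 1.568  from z: 0.003
  plane 3633 ctr(tool mm) [  3.8 -13.3 -28.4] n [-0.002  1.    -0.   ] pitch from y: -0.000  from z: 1.571
  plane 1461 ctr(tool mm) [  1.6   2.7 -40.3] n [-0.001  1.    -0.002] pitch from y: -0.002  from z: 1.573
  knob [333, 196, 28, 47, 1041] [ 13.6 -25.8 -12.2] [0.155 0.525 0.837] pitch 1.011
  knob [262, 215, 35, 58, 1647] [-13.3 -26.3 -40.2] [0.023 0.996 0.09 ] pitch 0.090
w5 10267 tool yaw 33.01
  plane 5578 ctr(tool mm) [  0.7  -3.1 -44.9] n [-0.005  0.14   0.99 ] pitch from y: 1.430  from z: 0.141
  plane 2662 ctr(tool mm) [  3.5 -13.1 -27.3] n [-0.007  0.992 -0.123] pitch from y: -0.123  from z: 1.694
  plane 1624 ctr(tool mm) [  1.6   1.5 -38.7] n [-0.     0.992 -0.125] pitch from y: -0.125  from z: 1.696
  knob [332, 202, 27, 45, 958] [ 13.7 -22.6  -9.1] [0.172 0.529 0.831] pitch 1.004
  knob [263, 212, 34, 56, 1519] [-13.4 -26.7 -36.9] [-0.014  1.    -0.025] pitch -0.025
```

```bash
python3 -m handwheel '[[[0,0,0],0],[[0,0,0],0],[[0,0,0],0],[[0,0,0],0]]' 255 80 && python3 -m handwheel '[[[0,0,-0.1],0],[[0,0,-0.3],0],[[0,0,-0.6],0],[[0,0,-1],0],[[0,0,-1.6],0],[[0,0,-2.3],0],[[0,0,-3],0],[[0,0,-3.7],0],[[0,0,-4.2],0],[[0,0,-4.5],0]]' && python3 -m handwheel '[[[0,0,0],0],[[0,0,0],0],[[0,0,0],0]]'
python3 - <<'E'
from h import *
save('wrist','w6')
E
python3 tilt.py w6
```

```text
time: 6.82
ee_pos: [0.5657, -0.0008, 0.1577]
eef_rot: [0.959, 0.284, -0.0, -0.0]
force: [-1.3, -2.9, -2.0]
opening: 0.53
time: 7.65
ee_pos: [0.567, -0.0006, 0.2736]
eef_rot: [0.959, 0.284, 0.002, 0.0]
force: [-0.1, -0.8, -2.0]
opening: 0.529
time: 7.9
ee_pos: [0.5652, -0.0008, 0.2691]
eef_rot: [0.959, 0.284, -0.001, -0.0]
force: [0.6, 0.5, -1.8]
opening: 0.532
w6 10250 tool yaw 33.0
  plane 5636 ctr(tool mm) [  0.6  -3.2 -44.8] n [-0.001  0.136  0.991] pitch from y: 1.435  from z: 0.136
  plane 2655 ctr(tool mm) [  3.6 -13.1 -27.2] n [-0.006  0.993 -0.121] pitch from y: -0.121  from z: 1.692
  plane 1600 ctr(tool mm) [  1.9   1.5 -38.7] n [-0.001  0.993 -0.117] pitch from y: -0.118  from z: 1.688
  knob [332, 201, 27, 45, 957] [ 13.8 -22.6  -8.8] [0.142 0.405 0.903] pitch 1.150
  knob [263, 212, 34, 56, 1516] [-13.4 -26.5 -36.4] [-0.04   0.441  0.897] pitch 1.114
```

View pics/w6.png

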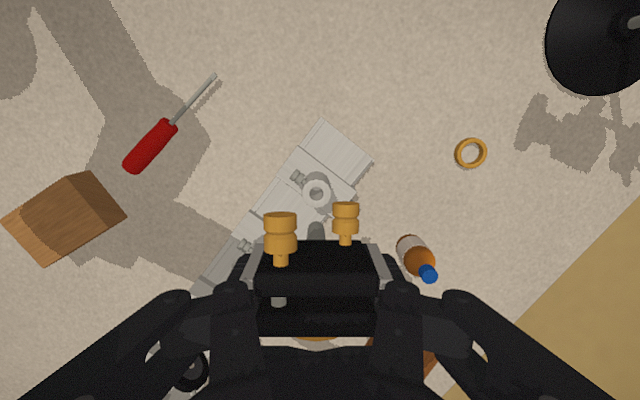

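```bash
python3 -m handwheel '[[[0,-0.2,0],-0.4],[[0,-0.7,0],-1.2],[[0,-1.4,0],-2.3],[[0.1,-2.2,0],-3.4],[[0.1,-3,0],-4.5],[[0.1,-3.8,0],-5.6],[[0.1,-4.6,0],-6.7],[[0.2,-5.4,0],-7.8],[[0.2,-6.1,0],-8.9],[[0.2,-6.6,0],-9.9]]' && python3 -m handwheel '[[[0,0,0],-0.8],[[0,0,0],-1.5],[[0,0,0],-2],[[0,0,0],-2],[[0,0,0],-2]]'
cat > go.py <<'E'
from h import *
from scipy.spatial.transform import Rotation as R
s=get_state();M=R.from_quat(s['eef_rot']).as_matrix();yaw=np.degrees(np.arctan2(M[1,0],M[0,0]))
d=M.T@(np.array([.512,.261,.2695])-s['ee_pos']);print(s['ee_pos'].round(4),'yaw',yaw,'rows',(d/.025).round(3),'turn',-(104.45-yaw)/6, 'q',s['joints'].round(2))
E
python3 go.py
```

```text
time: 8.78
ee_pos: [0.4786, 0.1413, 0.2688]
eef_rot: [0.69, 0.724, -0.001, -0.001]
force: [1.1, -0.3, -1.5]
opening: 0.528
time: 9.2
ee_pos: [0.4797, 0.1401, 0.2692]
eef_rot: [0.614, 0.79, -0.001, -0.001]
force: [0.5, -0.6, -1.8]
opening: 0.532
[0.4797 0.1401 0.2692] yaw 104.28297517932658 rows [ 4.366  2.445 -0.017] turn -0.027837470112236435 q [ 0.23 -0.09  1.92  0.    1.32 -1.59]
```

```bash
python3 -m handwheel '[[[0.3,0.1,0],0],[[0.9,0.3,0],0],[[1.6,0.5,0],0],[[2.4,0.8,0],0],[[3.1,1.1,0],0],[[3.7,1.4,0],0],[[4.15,1.6,0],0],[[4.37,1.7,0],0],[[4.37,1.7,0],0],[[4.37,1.7,0],0]]' && python3 go.py
python3 - <<'E'
from h import *
save('wrist','w7');save('scene','s7');save('top','t7')
a=cv2.imread('pics/s7.png')[200:300,300:400];b=cv2.imread('pics/t7.png')[100:200,160:260]
cv2.imwrite('pics/c7.png',np.hstack([cv2.resize(a,None,fx=4,fy=4,interpolation=2),cv2.resize(b,None,fx=4,fy=4,interpolation=2)]))
E
python3 tilt.py w7
```

```text
time: 10.03
ee_pos: [0.4941, 0.2564, 0.27]
eef_rot: [0.613, 0.79, -0.001, -0.0]
force: [-0.5, -0.1, -1.8]
opening: 0.524
[0.4941 0.2564 0.27  ] yaw 104.38174518024415 rows [-0.     0.738  0.018] turn -0.011375803292641725 q [ 0.43  0.02  1.81 -0.    1.31 -1.39]
w7 10398 tool yaw 104.41
  plane 5641 ctr(tool mm) [  0.5  -3.1 -44.8] n [0.    0.136 0.991] pitch from y: 1.435  from z: 0.136
  plane 2679 ctr(tool mm) [  3.8 -13.1 -27.9] n [-0.01   0.994 -0.113] pitch from y: -0.113  from z: 1.684
  plane 1617 ctr(tool mm) [  2.    1.5 -38.8] n [ 0.001  0.993 -0.122] pitch from y: -0.123  from z: 1.693
  knob [332, 202, 27, 44, 954] [ 13.8 -22.5  -8.4] [0.145 0.399 0.905] pitch 1.156
  knob [264, 212, 33, 55, 1520] [-13.4 -26.4 -36.4] [-0.04   0.422  0.906] pitch 1.135
```

View pics/w7.png

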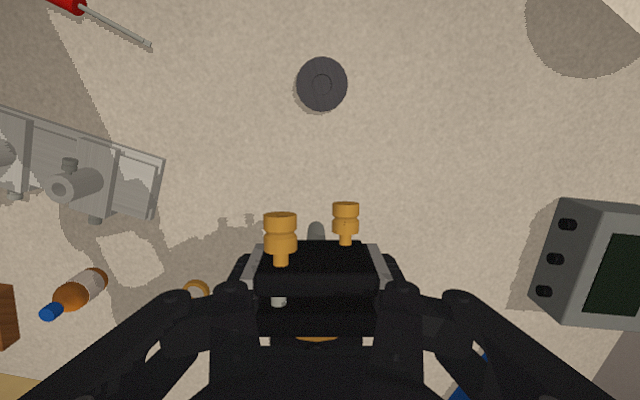

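View pics/c7.png

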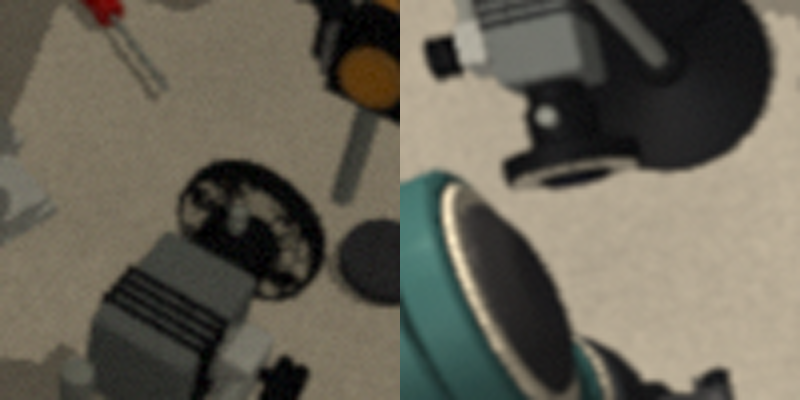

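```bash
python3 -m handwheel '[[[0,0.15,0],0],[[0,0.35,0],0],[[0,0.55,0.02],0],[[0,0.7,0.02],0],[[0,0.74,0.02],0],[[0,0.74,0.02],0],[[0,0.74,0.02],0],[[0,0.74,0.02],0]]' && python3 go.py
python3 - <<'E'
from h import *
c=save('scene','s8');save('wrist','w8')
vv,uu=np.mgrid[0:400,0:640];P=pts(c,uu.ravel(),vv.ravel()).reshape(400,640,3)
hsv=cv2.cvtColor(c['color'],cv2.COLOR_RGB2HSV)
cv2.imwrite('pics/c8.png',cv2.resize(c['color'][190:290,330:430,::-1],None,fx=6,fy=6,interpolation=2))
g=((hsv[...,1]>130)&(hsv[...,2]>60)&(uu>360)&(uu<420)&(vv>195)&(vv<260)&(c['depth']>0)&(P[...,2]>.22)).astype(np.uint8)
n,lab,st,ce=cv2.connectedComponentsWithStats(g);L=np.array([.625,.2903,.3069])
nx=np.array([.9603,.2474,.1288]);ny=np.cross([0,0,1],nx);ny/=np.linalg.norm(ny);nz=np.cross(nx,ny)
for i in range(1,n):
    if st[i,4]<30: continue
    q=P[lab==i]
    for _ in range(6):
        ctr=q.mean(0);nn=np.linalg.svd(q-ctr)[2][2];nn*=np.sign(nn[0]);q=q[abs((q-ctr)@nn)<.004]
    k=max(cv2.findContours((lab==i).astype(np.uint8),0,cv2.CHAIN_APPROX_NONE)[0],key=len)[:,0]
    e=cv2.fitEllipse(k);o,d=ray(c,e[0][0],e[0][1]);X=o+d[0]*(((ctr-o)@nn)/(d[0]@nn))
    print(st[i],len(q),'ell',e,'X',X.round(4),'n',nn.round(3),'pitch',np.arcsin(nn[2]),'head',np.degrees(np.arctan2(nn[1],nn[0])),'in lens frame mm',(1000*np.array([(X-L)@nx,(X-L)@ny,(X-L)@nz])).round(1),'angle',np.arccos(nn@nx))
E
python3 tilt.py w8
```

```text
time: 10.85
ee_pos: [0.5121, 0.2612, 0.2696]
eef_rot: [0.613, 0.79, -0.0, -0.0]
force: [-0.2, -0.2, -2.3]
opening: 0.531
[0.5121 0.2612 0.2696] yaw 104.37179762996821 rows [-0.006 -0.005  0.005] turn -0.013033728338631553 q [ 0.43  0.05  1.78  0.    1.31 -1.39]
[381 218  16  15 177] 177 ell ((388.27947998046875, 225.0787811279297), (13.098065376281738, 15.342499732971191), 122.25463104248047) X [0.5295 0.2657 0.2954] n [0.96  0.252 0.122] pitch 0.1221221290447845 head 14.69298824658949 in lens frame mm [-99.3   0.    1.3] angle 0.00976817851199664
w8 10405 tool yaw 104.4
  plane 5672 ctr(tool mm) [  0.6  -3.  -44.8] n [-0.002  0.138  0.99 ] pitch from y: 1.433  from z: 0.138
  plane 2652 ctr(tool mm) [  3.7 -13.1 -27.3] n [-0.006  0.993 -0.12 ] pitch from y: -0.120  from z: 1.691
  plane 1580 ctr(tool mm) [  2.1   1.5 -38.6] n [ 0.001  0.991 -0.131] pitch from y: -0.131  from z: 1.702
  knob [332, 202, 27, 44, 952] [ 13.8 -22.4  -8.5] [0.145 0.4   0.905] pitch 1.154
  knob [263, 212, 34, 56, 1522] [-13.4 -26.4 -36.4] [-0.039  0.425  0.904] pitch 1.131
```

View pics/c8.png

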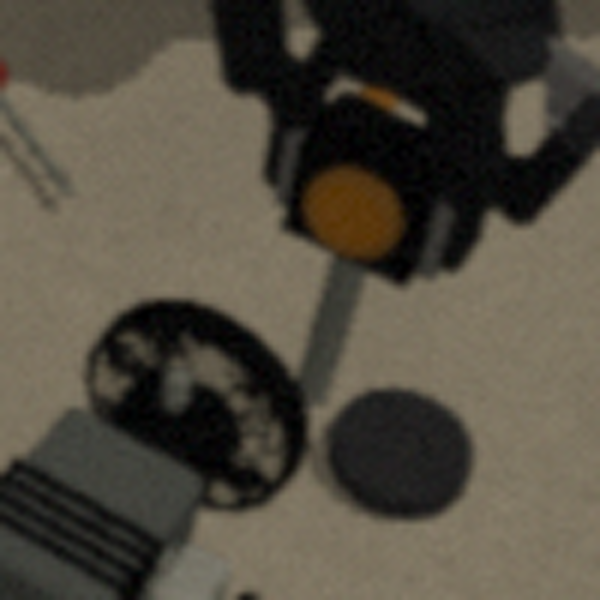

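The scene picture shows the gold glass at about (388, 225). In the lens frame that is -99 / 0 / +1 mm, and the angle off is about 0.01 rad. I'll let the arm settle, then hand in.

```bash
python3 -m handwheel '[[[0,0,0],0],[[0,0,0],0],[[0,0,0],0],[[0,0,0],0],[[0,0,0],0],[[0,0,0],0]]' && python3 -c "
from plant import *
s=get_state();print(abs(s['qd']).max(),s['opening'],s['ee_pos']);print(job_done())"
```

```text
time: 11.45
ee_pos: [0.5122, 0.2612, 0.2698]
eef_rot: [0.613, 0.79, 0.0, -0.0]
force: [0.3, -0.5, -3.1]
opening: 0.535
0.0027897917407492174 0.5345686355891137 [0.51221399 0.26120193 0.26977197]
the job is handed in; nothing more can be done
None
```

The gold mount is in the gripper in front of the inspection camera, held still. I handed the job in at 11.5 s of the 54 s.

**What I did:** I gripped the mount by its flat sides at 20 N. The tool can only point straight down, so I lifted the post until its foot was about 8 mm in the bore. I then moved the gripper about 13 mm sideways, which pivoted the mount between the pads to match the camera's tilt of about 0.13 rad. After tightening to 80 N I lifted it clear, turned it and brought it in front of the lens.

**Last checks:**
- **Glass position:** the scene camera put the glass centre 99 mm in front of the lens, 0 mm off sideways and 1 mm high. The gold area I fitted may include the ring, which would shift the distance by up to 2 mm.
- **Facing:** the glass pointed about 0.01 rad off the lens axis in the scene camera.
- **Mount pitch:** the wrist camera's plane fits gave 0.12 to 0.14 rad. The camera tilt read 0.11 to 0.135 rad across the views. These spreads are well inside the 0.12 rad tolerance.
- **Leaning and stillness:** sideways lean was under 0.01 rad, and joint speeds were under 0.003 rad/s just before hand-in.
- **Contact:** I saw no sign of the glass or camera being touched. The state does not report those forces directly. I did not measure again where the other items stand.

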